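# Dock a stone blank in the corner of the carving board

### The job

The flat stone blank lies loose on the carving board. With a fingertip push it back until its long side is flat against the long rail, well before it reaches the dock, then slide it along, keeping it against the rail, into the corner dock until it sits snug against both the rail and the end stop. Do not grip, tip or lift the stone, and leave the standing seal, the pencil sharpener and the pencil where they are.

Things in the scene. Friction and masses are not known exactly. Their poses are not given: they have to be found in the camera images.
- blank: The loose flat blank of plain grey-green stone, a slab 40 mm (its x) by 64 mm (its y) by 16 mm thick, about 0.11 kg, lying flat on the board. Origin: centre of its underside. At the start its long side is turned up to 0.45 rad from the rail and it lies clear of every fence. It slides on the wood with ordinary friction.
- dock_corner (a point): The inner corner of the dock on the fixed wooden carving board, on the board's top face (15 mm above the table). x points square to the long rail and into it; y along the rail into the end stop; z up. Rail's inner face at x = 0, stop's at y = 0. Docked stone: centre at x = -20, y = -32 mm, its y along this y (either way round), its rear 30 mm standing out of the dock mouth.
- keeper_mouth (a point): Free end of the inner face of the short keeper strip, the dock's third side, on the board's top face, at x = -44, y = -21 mm from the dock corner; same axes. The dock is thus 44 mm wide for the 40 mm stone. From this point the keeper flares open for 13 mm more (to y = -34 mm, receding 6 mm). Keeper 22 mm wide.
- board: The fixed wooden carving board, 200 mm (x) by 360 mm (y), top face 15 mm above the table. Origin: centre of its underside; axes as at the dock corner, which lies at x = 78, y = 158 mm. Rail (whole length), end stop and keeper are wooden fences 22 mm wide standing 12 mm above the top face (the stone 16 mm). The stop runs from x = -28 mm to the rail.
- seal: Bystander: a finished stone seal, 25 by 25 mm and 50 mm tall, standing on the front of the board near its stop end, about 150 mm in front of the rail and 15 to 30 mm short of the stop's line. Origin: centre of its underside.
- sharpener: Bystander: a small blue and clear pencil sharpener, 30 by 40 by 26 mm high, on the table past the open end of the board. Origin: on its underside, under the blue half.
- pencil: Bystander: a hexagonal wooden pencil, 7 mm thick and 175 mm long, lying on the table past the stop end of the board. Origin: on its underside, about the middle; its x axis runs to the point.
There are look-alikes about, which are no part of the job. There is more than one size of the blank; the job needs the middle-sized.

How it is judged:
By the outcome, as a careful person would: the job done as asked, in the order asked, and still so for the second after the job is handed in, with the robot touching nothing.
It also fails if it takes over 64 s, if anything falls off the work surface, if the arm or the gripper's body presses on something with over 40 N, if the wrist force passes 120 N, or if a joint passes its speed limit or range.

### The arm

A 6-joint arm with a two-finger parallel gripper is mounted at the origin on the work surface. World frame = base frame: x ahead of the robot, y to its left, z up, the work surface at z = 0. Lengths are in m, angles in rad, forces in N, time in s.
With the tool pointing down it reaches from about 0.3 to 0.875 m from the base axis. Payload 6.4 kg.
Tool frame: the origin (TCP) lies midway between the tips of the shut fingers; the grasp point (between the pads) lies 19 mm behind it; z points along the fingers, y is the line along which they close (so a half turn about z gives the same grasp; the last joint's range is limited). The gripper opens to 85 mm and grips with 20 to 120 N. Pads are 22 mm wide; open, the fingers measure 114 mm over their backs; the gripper's body (76 mm by 85 mm) begins 54 mm behind the grasp point. The pads swing forward as they close: fully open they stand 13 mm farther back than shut.
Start: joints at [1.09, 0.181, 1.607, -0, 1.354, -0.206], TCP at [0.156, 0.553, 0.231] pointing down, gripper open.
Joint ranges: [-2.99, 2.99], [-0.89, 2.07], [0.3, 2.58], [-1.14, 4.28], [0, 2.63], [-3.12, 3.12]. Speed limits (rad/s): [2.57, 2.57, 3.01, 3.14, 3.14, 3.14].

### API

Orientations are given as a unit quaternion [x, y, z, w].
In Python, from plant import goto, movel, move_j, gripper_open, close, pause, ik, state, read_camera, camera_params, PlanningError, sign_off gives the robot as it stands. Calls block until the motion is done:
- goto(position, orientation): joint-space move of the TCP to a pose.
- movel(position, rot=None, vel=0.15, max_force=None): straight line of the TCP; rot=None keeps the orientation; vel is the mean speed in m/s. With max_force (N) it stops when the force on the tool has changed by that much, and returns True; else False.
- move_j(angles): joint-space move.
- gripper_open() and close(effort=None): open the fingers fully, or close them until they stop; effort is the grip in N (None keeps the last).
- pause(seconds).
- ik(position, orientation): joint angles nearest the present ones, or None.
- state(): the state.
- read_camera(name): name is "scene" or "top" or "wrist"; returns the picture (480x640x3 uint8, blue, green, red); there is no depth.
- camera_params(name): a dict with "camera_matrix" (3x3 intrinsics, pixels), "k1" (the pictures are not rectified: a ray, as slopes to the right and down, at radius r is drawn at 1 + k1 r^2 times it, then the intrinsics apply), "world_from_camera" (4x4, takes a point from camera to world coordinates). Camera axes: x right, y down, z forward; pixel columns grow to the right and rows downward; lengths in m; the calibration is good to about 2 mm. A picture is of the moment at which its call begins: read the wrist's pose just before it. camera_params takes no time and is no camera call; for the wrist camera it gives the pose at the moment of the call.
A pose or a line that the arm cannot do raises PlanningError and nothing moves.
- sign_off(): hands the job in; it is judged then, once.
The state is a dict: "t": time; "joints": joint angles; "dq": joint speeds; "joint_torque": joint torques, N m; "position": TCP position; "orientation": TCP orientation; "wrist_force": force on the tool from outside, world axes, zero at the start; "moment": the same for the moment, N m; "grip_width": finger opening in m; "finger_force": force on a finger pad.
Only numpy, scipy, OpenCV 4.12 (cv2) and the standard library are available. Lean on these libraries where they do the work, as an engineer would, in place of code of your own. Each camera call takes 0.05 s, during which the arm holds its last target. There are 200 camera calls.

## Working session

There is one attempt and no reset: what is moved stays moved. The work goes in short steps, each a Python script; the robot and the scene stay as the last script left them, time stands still between calls to the robot, and variables do not carry over. Pictures are saved under pics/ and viewed, at most 10 in all, crops included, and the job is handed in when it is done.

```bash
ls; mkdir -p pics; python3 - <<'E'
from plant import *
import cv2
s=state();print(s['t'],s['position'],s['orientation'],s['wrist_force'])
for n in("top","scene"):
    cv2.imwrite(f"pics/{n}0.png",read_camera(n)); p=camera_params(n); print(n,p)
E
```

```text
pics
0.0 [0.15575114 0.55292762 0.23037079] [ 1.36988355e-01  9.90572270e-01 -8.24850000e-04 -2.97096517e-04] [-0.42262434  0.21835125 -0.61444082]
top {'camera_matrix': array([[555.23151132,   0.        , 321.78730924],
       [  0.        , 555.23151132, 236.12303478],
       [  0.        ,   0.        ,   1.        ]]), 'k1': -0.024869022787314846, 'world_from_camera': array([[ 0.0117783 , -0.9824886 ,  0.18595006,  0.31711069],
       [-0.99935404, -0.01788052, -0.03117352,  0.00782123],
       [ 0.03395251, -0.18546277, -0.98206455,  1.00956752],
       [ 0.        ,  0.        ,  0.        ,  1.        ]])}
scene {'camera_matrix': array([[477.61290846,   0.        , 316.08110611],
       [  0.        , 477.61290846, 243.93379398],
       [  0.        ,   0.        ,   1.        ]]), 'k1': -0.029246402914638585, 'world_from_camera': array([[-1.04371661e-01,  7.06866317e-01, -6.99604578e-01,
         1.05733942e+00],
       [ 9.94538354e-01,  7.40842618e-02, -7.35186018e-02,
         6.36246604e-02],
       [-1.38134583e-04, -7.03456844e-01, -7.10737961e-01,
         5.92525422e-01],
       [ 0.00000000e+00,  0.00000000e+00,  0.00000000e+00,
         1.00000000e+00]])}
```

View pics/top0.png

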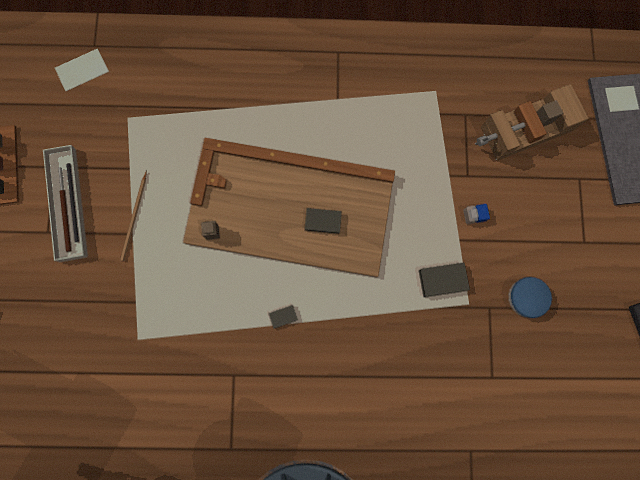

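View pics/scene0.png

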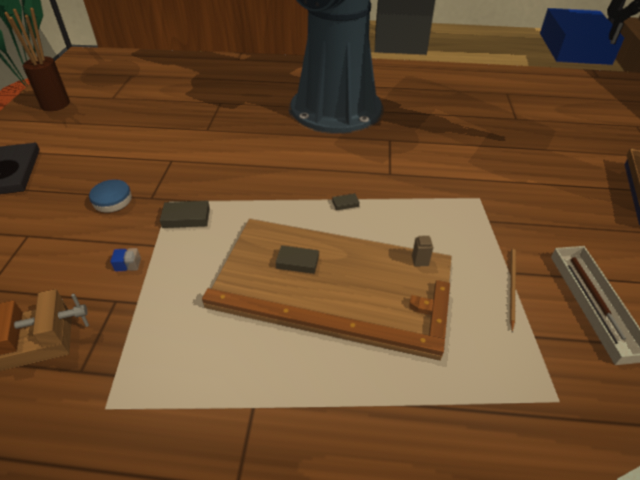

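The possible blanks in the top view are the slab on the board (323,220), a larger slab on the paper (444,280) and a smaller slab (284,316). The seal stands at (208,229). I choose the middle-sized slab on the board at (323,220). The rail runs from (205,139) to (395,176), and the stop is at its left end, with the keeper at (217,182).

```bash
cat > h.py <<'E'
from plant import *
import cv2, numpy as np
def rays(px,p):
    K=p['camera_matrix'];px=np.asarray(px,float).reshape(-1,1,2)
    d=np.array([p['k1'],0,0,0,0.]); return cv2.undistortPoints(px,K,d)[:,0]
def toplane(px,p,z):
    T=p['world_from_camera'];n=rays(px,p);d=np.c_[n,np.ones(len(n))]@T[:3,:3].T;o=T[:3,3]
    return (o+d*((z-o[2])/d[:,2])[:,None])[:,:2]
def topix(w,p):
    T=p['world_from_camera'];c=(np.atleast_2d(w)-T[:3,3])@T[:3,:3]
    n=c[:,:2]/c[:,2:];r=(n**2).sum(1,keepdims=True)
    return n*(1+p['k1']*r)*p['camera_matrix'][0,0]+p['camera_matrix'][:2,2]
def dark(im,lo=0):
    hsv=cv2.cvtColor(im,cv2.COLOR_BGR2HSV); return hsv
def line(pts):
    vx,vy,x,y=cv2.fitLine(np.float32(pts),cv2.DIST_HUBER,0,1e-4,1e-4).ravel(); return np.array([x,y]),np.array([vx,vy])
E
python3 - <<'E'
from h import *
im=cv2.imread('pics/top0.png');p=camera_params('top')
hsv=cv2.cvtColor(im,cv2.COLOR_BGR2HSV)
for q in [(323,220),(444,280),(290,160),(205,170),(260,200),(350,250),(250,120),(208,225)]: print(q,hsv[q[1],q[0]],im[q[1],q[0]])
# rail outer edge: for columns, first px from paper(low sat) to wood
sat=hsv[:,:,1].astype(int)
g=[]
for u in range(215,390,3):
    v0=int(139+(u-205)*37/190); col=sat[v0-8:v0+9,u]
    g.append((u,v0-8+np.argmax(np.diff(col))+.5))
P=toplane(g,p,.027);a,ex=line(P);print('rail',a,ex,np.abs((P-a)@[-ex[1],ex[0]]).max())
g=[]
for v in range(143,200,2):
    u0=int(205-(v-139)*14/65); r=sat[v,u0-8:u0+9]
    g.append((u0-8+np.argmax(np.diff(r))+.5,v))
P=toplane(g,p,.027);b,es=line(P);print('stop',b,es)
print(np.degrees(np.arccos(abs(ex@es))))
y=ex if ex[1]>0 else -ex; x=np.array([y[1],-y[0]])
s=(b-a)@x; out=a+y*((b-a)@y - 0)  # use mean stop point
C=out-.022*x-.022*y
print('corner',C,'x',x,'y',y)
np.savez('dock.npz',C=C,x=x,y=y)
E
```

```text
(323, 220) [13 68 68] [50 58 68]
(444, 280) [23 50 66] [53 63 66]
(290, 160) [ 12 149 118] [ 49  77 118]
(205, 170) [ 12 144 115] [ 50  75 115]
(260, 200) [ 14 112 123] [ 69  94 123]
(350, 250) [ 14 122 127] [ 66  95 127]
(250, 120) [ 20  42 156] [130 147 156]
(208, 225) [17 74 97] [69 85 97]
rail [0.65967625 0.03187183] [0.15771385 0.9874849 ] 0.0010375628615839092
stop [0.6205427  0.20699643] [ 0.9875057  -0.15758345]
89.99243
corner [0.6607824  0.17829081] x [ 0.9874849  -0.15771385] y [0.15771385 0.9874849 ]
```

```bash
python3 - <<'E'
from h import *
goto([0.30,0.0,0.36],[0,1,0,0]) if False else None
s=state();w=camera_params('wrist');print(w);T=w['world_from_camera']
from scipy.spatial.transform import Rotation as R
print(R.from_quat(s['orientation']).as_matrix().T@(T[:3,3]-s['position']), R.from_quat(s['orientation']).as_matrix().T@T[:3,:3])
E
```

```text
{'camera_matrix': array([[410.7795194 ,   0.        , 319.12329057],
       [  0.        , 410.7795194 , 238.49980059],
       [  0.        ,   0.        ,   1.        ]]), 'k1': -0.0857807308861545, 'world_from_camera': array([[ 0.2718786 ,  0.92065317,  0.28014241,  0.08209084],
       [ 0.96233032, -0.25963566, -0.08068263,  0.57256114],
       [-0.00154576,  0.29152542, -0.95656183,  0.37311269],
       [ 0.        ,  0.        ,  0.        ,  1.        ]])}
[ 0.07628004 -0.00136363 -0.14262892] [[-5.90743175e-04 -9.56475943e-01 -2.91810593e-01]
 [ 9.99999825e-01 -5.72312830e-04 -1.48519687e-04]
 [-2.49514387e-05 -2.91810630e-01  9.56476113e-01]]
```

```bash
cat >> h.py <<'E'
from scipy.spatial.transform import Rotation as R
D=np.load('dock.npz');C,X,Y=D['C'],D['x'],D['y']
def W(x,y,z): return list(C+x*X+y*Y)+[z]     # dock frame (m), z world
def B(w): return np.c_[(w-C)@X,(w-C)@Y]
def quat(sgn): 
    m=np.c_[np.r_[sgn*Y,0],np.r_[sgn*X,0],[0,0,-1]]; return R.from_matrix(m).as_quat()
def blank(im,p,near,zt=.031):
    hsv=cv2.cvtColor(im,cv2.COLOR_BGR2HSV)
    m=((hsv[:,:,1]<92)&(hsv[:,:,2]<105)).astype(np.uint8)*255
    m=cv2.morphologyEx(m,cv2.MORPH_OPEN,np.ones((3,3)))
    cs,_=cv2.findContours(m,cv2.RETR_EXTERNAL,cv2.CHAIN_APPROX_NONE)
    cs=[c for c in cs if cv2.contourArea(c)>300]
    c=min(cs,key=lambda c:np.linalg.norm(c.mean((0,1))-near))
    q=B(toplane(c[:,0],p,zt))*1000
    return c,cv2.minAreaRect(np.float32(q)),q
E
python3 - <<'E'
from h import *
p=camera_params('top');im=cv2.imread('pics/top0.png')
c,r,q=blank(im,p,(323,220));print('blank top view',r, cv2.boxPoints(r))
pc=r[0]
for s in(1,-1):
    print(s,[ik(W(*v),quat(s)) for v in [(-.09,pc[1]/1000,.03),(-.02,-.09,.03),(-.02,-.25,.03)]])
close(20)
s=1
goto(W(pc[0]/1000-.03,pc[1]/1000-.02,.24),quat(s))
w=camera_params('wrist');im=read_camera('wrist');cv2.imwrite('pics/w1.png',im)
import pickle;pickle.dump(w,open('w1.pkl','wb'))
print(state()['t'],topix([W(pc[0]/1000,pc[1]/1000,.031)],w),im[240,320])
E
```

```text
blank top view ((-95.72125244140625, -220.55929565429688), (40.991397857666016, 63.65678787231445), 4.627003192901611) [[-118.71771  -190.48799 ]
 [-113.582596 -253.93733 ]
 [ -72.72479  -250.6306  ]
 [ -77.85991  -187.18126 ]]
1 [array([-2.67958371e-01,  3.72980882e-01,  1.82882963e+00, -4.44089210e-16,
        9.39782145e-01, -1.09583293e-01]), array([-4.03786349e-02,  5.43678278e-01,  1.57130248e+00, -4.44089210e-16,
        1.02661189e+00,  1.17996444e-01]), array([-3.04239918e-01,  4.92962339e-01,  1.65016817e+00, -4.44089210e-16,
        9.98462140e-01, -1.45864840e-01])]
-1 [array([-2.67958371e-01,  3.72980882e-01,  1.82882963e+00, -4.44089210e-16,
        9.39782145e-01,  3.03200936e+00]), array([-4.03786349e-02,  5.43678278e-01,  1.57130248e+00, -4.44089210e-16,
        1.02661189e+00, -3.02359621e+00]), array([-3.04239918e-01,  4.92962339e-01,  1.65016817e+00, -4.44089210e-16,
        9.98462140e-01,  2.99572781e+00])]
3.35 [[356.53103774 179.2502927 ]] [ 65 129 180]
```

View pics/w1.png

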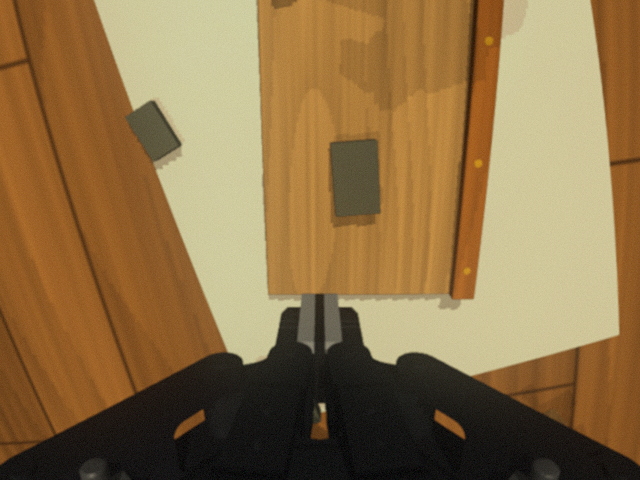

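The wrist view shows the chosen blank at (356,178), on the board beside the rail at (467,150). The smaller slab is off the board at (152,130), so the choice holds.

```bash
python3 - <<'E'
from h import *
import pickle
w=pickle.load(open('w1.pkl','rb'));im=cv2.imread('pics/w1.png')
print(blank(im,w,(356,178))[1])
hsv=cv2.cvtColor(im,cv2.COLOR_BGR2HSV)
for v in(80,150,220): 
    r=im[v,440:500,1].astype(int); u=440+np.argmin(np.diff(r))+.5; print(v,u,B(toplane([(u,v)],w,.027))*1e3)
goto(W(-.150,-.220,.09),quat(1))
print(movel(W(-.150,-.220,.023),vel=.08,max_force=8))
f0=state()['wrist_force']
h=movel(W(-.048,-.220,.023),vel=.04,max_force=8)
s=state();print(h,s['t'],B(s['position'][:2])*1e3,s['wrist_force']-f0)
w=camera_params('wrist');im=read_camera('wrist');cv2.imwrite('pics/w2.png',im);pickle.dump(w,open('w2.pkl','wb'))
E
```

```text
((-266.6020202636719, -178.2397003173828), (25.627506256103516, 43.22394561767578), 30.120866775512695)
80 465.5 [[  -6.69958931 -137.69618   ]]
150 461.5 [[  -5.27845939 -195.25707776]]
220 455.5 [[  -4.89065117 -257.49764683]]
False
True 7.3417 [[ -51.12542001 -219.99236649]] [-0.50022486 -0.19872172  1.85993481]
```

View pics/w2.png

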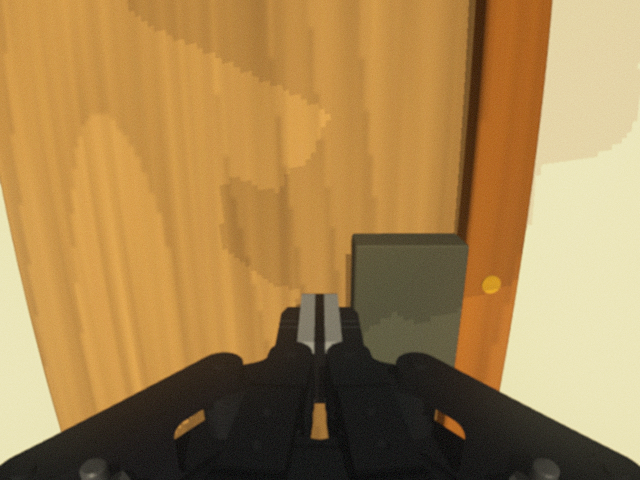

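The stone now lies beside the rail, with its front end at (352–467, 240) looking square to it. I'll back off and check from above.

```bash
python3 - <<'E'
from h import *
import pickle
h=movel(W(-.046,-.220,.023),vel=.02,max_force=10)
s=state();print(h,s['t'],B(s['position'][:2])*1e3,s['wrist_force'])
movel(W(-.075,-.220,.023),vel=.1)
goto(W(-.075,-.27,.16),quat(1))
w=camera_params('wrist');im=read_camera('wrist');cv2.imwrite('pics/w3.png',im);pickle.dump(w,open('w3.pkl','wb'))
c=topix([W(-.02,-.22,.031)],w);print(c,state()['t'])
E
```

```text
True 7.6417 [[ -51.37142981 -219.8669824 ]] [-2.02920914 -1.44292908  3.84786604]
[[404.7774012  150.59175541]] 8.7083
```

View pics/w3.png

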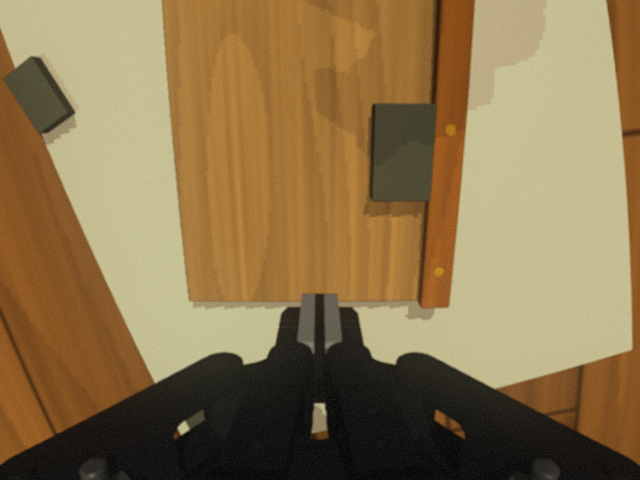

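The blank's corners are at (374,104), (435,104), (432,201) and (371,201). It is parallel to the rail and touching it, still well short of the dock. Next I slide it along the rail.

```bash
python3 - <<'E'
from h import *
import pickle
w=pickle.load(open('w3.pkl','rb'))
print(B(toplane([(374,104),(435,104),(432,201),(371,201)],w,.031))*1e3)
goto(W(-.022,-.285,.07),quat(1))
print(movel(W(-.022,-.285,.023),vel=.08,max_force=8))
h=movel(W(-.019,-.130,.023),vel=.04,max_force=12)
s=state();print(h,s['t'],B(s['position'][:2])*1e3,s['wrist_force'])
w=camera_params('wrist');im=read_camera('wrist');cv2.imwrite('pics/w4.png',im);pickle.dump(w,open('w4.pkl','wb'))
E
```

```text
[[ -41.18210481 -190.70659028]
 [  -1.96129164 -190.28853961]
 [   0.49502627 -253.64626802]
 [ -41.12913742 -253.72009988]]
False
False 13.9667 [[ -18.81136621 -129.94300974]] [-0.28328269 -1.12376333  0.60181751]
```

View pics/w4.png

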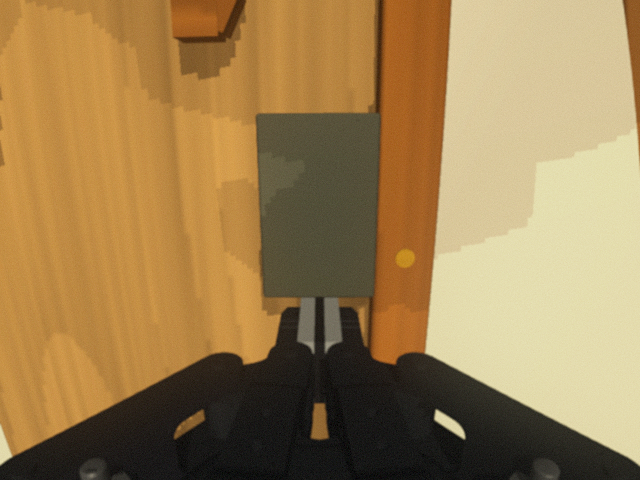

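The stone is still flush with the rail, with its right edge at (379,115) to (375,296). The keeper mouth is ahead at (210,38), clear of the stone's path.

```bash
python3 - <<'E'
from h import *
import pickle
h=movel(W(-.018,-.066,.023),vel=.03,max_force=12)
s=state();print(h,s['t'],B(s['position'][:2])*1e3,s['wrist_force'])
movel(W(-.018,-.095,.023),vel=.1)
goto(W(-.04,-.12,.16),quat(1))
w=camera_params('wrist');im=read_camera('wrist');cv2.imwrite('pics/w5.png',im);pickle.dump(w,open('w5.pkl','wb'))
print(topix([W(-.02,-.032,.031)],w),state()['t'])
E
```

```text
True 15.7667 [[-19.03529826 -72.01966664]] [ 0.15149646 -1.56371112  0.87373367]
[[353.40282412  90.60873056]] 16.8083
```

View pics/w5.png

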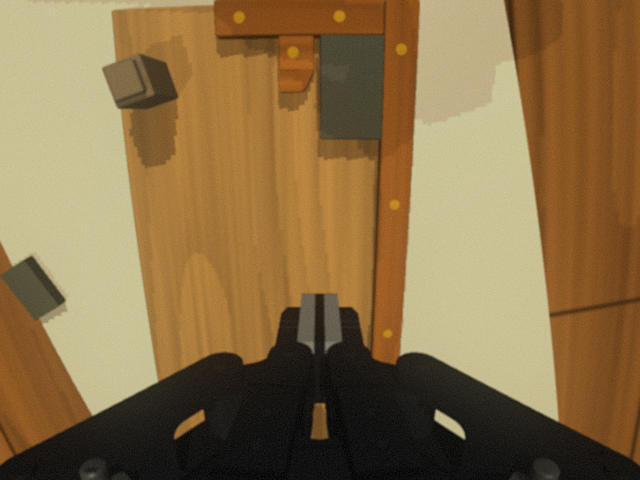

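The stone sits in the corner dock, with its front edge on the stop at row 36 and its right edge on the rail at (383,90). I'll press it lightly against both faces once more and then check close up.

```bash
python3 - <<'E'
from h import *
goto(W(-.075,-.053,.07),quat(1))
print(movel(W(-.075,-.053,.023),vel=.06,max_force=6))
h=movel(W(-.046,-.053,.023),vel=.02,max_force=8)
s=state();print(h,B(s['position'][:2])*1e3)
movel(W(-.075,-.056,.023),vel=.1); movel(W(-.075,-.056,.06),vel=.1)
goto(W(-.019,-.095,.06),quat(1)); movel(W(-.019,-.095,.023),vel=.08)
h=movel(W(-.019,-.066,.023),vel=.02,max_force=12)
s=state();print(h,B(s['position'][:2])*1e3)
movel(W(-.019,-.095,.023),vel=.1)
goto(W(-.04,-.10,.12),quat(1))
im=read_camera('wrist');print(state()['t'])
cv2.imwrite('pics/w6.png',cv2.resize(im[0:200,220:480],None,fx=3,fy=3,interpolation=cv2.INTER_CUBIC))
goto([.4,-.05,.35],quat(1))
E
```

```text
False
True [[-51.42255502 -53.03454129]]
True [[-19.27686309 -72.0035498 ]]
23.375
```

View pics/w6.png

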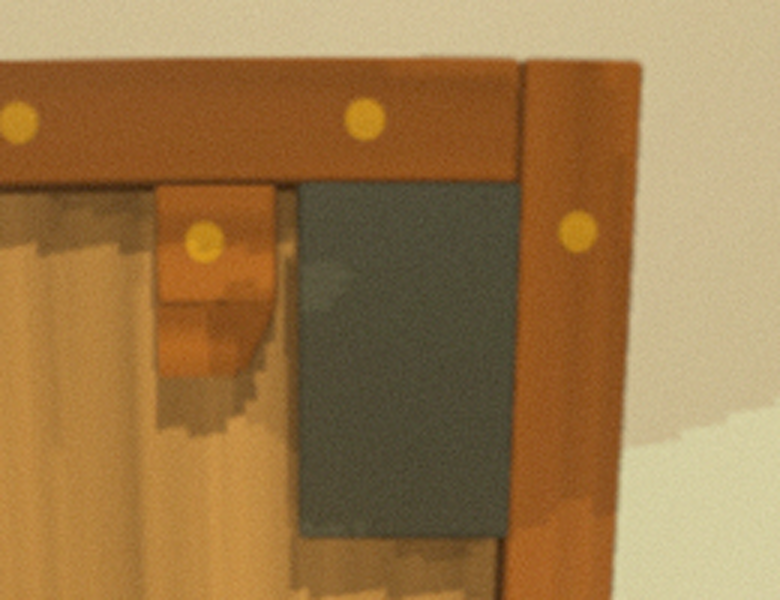

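The close crop shows the stone tight against the stop (row 183) and the rail (column 518). The only gap is the dock's normal clearance on the keeper side (275–300).

```bash
python3 -c "
from plant import *
print(state()['t']);print(sign_off())"
```

```text
24.65
the job is handed in; nothing more can be done
None
```

The blank was pushed flat to the rail well before the dock, then slid along it until snug against both the rail and the end stop; the job was handed in at 24.7 s, with the robot clear and the seal, sharpener and pencil never approached.

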